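Sort manuscript cover boards by feel

ROBOT

A 6-joint arm with a two-finger parallel gripper is mounted at the origin on the work surface. World frame = base frame: x ahead of the robot, y to its left, z up, the work surface at z = 0. Lengths are in m, angles in rad, forces in N, time in s.
With the tool pointing down it reaches from about 0.275 to 0.725 m from the base axis. Payload 5.6 kg.
Tool frame: the origin (TCP) lies where the fingers leave the gripper's body, on its centre line; the fingertips stand 73 mm ahead of it and the grasp point (between the pads) lies 54 mm ahead of it; x points along the fingers, z is the direction in which the jaws open and shut, and the axes are right-handed (so a half turn about x gives the same grasp; the last joint's range is limited). The gripper opens to 85 mm and grips with 20 to 120 N. Pads are 22 mm wide; open, the fingers measure 114 mm over their backs; the gripper's body (76 mm by 85 mm) begins 54 mm behind the grasp point. The pads swing forward as they close: fully open they stand 13 mm farther back than shut.
Start: joints at [1.6, 0.255, 0.108, 0, -1.424, -0.285], TCP at [0.139, 0.532, 0.304] pointing down, gripper open.
Joint ranges: [-2.95, 2.95], [-1.21, 1.97], [-1.09, 1.5], [-2.87, 1.71], [-2.94, -0.07], [-3.05, 3.05]. Speed limits (rad/s): [2.57, 2.57, 3.14, 3.14, 3.14, 3.14].

INTERFACE

Orientations are given as a rotation vector (axis times angle).
In Python, from bench import observe, camera, get_calibration, close_job gives the robot as it stands. The module is installed in compiled form; this text tells all that it offers.
- The arm moves only by the tool move_arm, never from a script. Its argument "steps" is a list that holds one entry, the list of rows, each a list of 7 numbers: the turn, a rotation vector about the world's x, y, z in degrees, then the shift along the world's x, y, z in m, then the closure in counts, from 0 (fully open) to 255 (shut). In form: [[[wx, wy, wz, tx, ty, tz, hand], ...]]. A call has 1 to 12 rows; each row shifts and turns the commanded pose from where the row before left it; what a row does not reach is not made up. A row lasts 1/8 s, in which the tool goes at most 62.5 mm and 10.7 degrees, less where a joint would pass 70% of its speed; a pose out of reach is approached as far as the arm can. A call with a gripper value outside its range is refused whole. The fingers move at their own pace and stop on an object; "grip_force" is the grip in N (left out, the last holds). Time passes only in rows, so rows that do not move let the fingers close. It gives the time, the measured TCP pose, the force and the opening at its end, in the units of the state.
- observe(): the state, without advancing time (a new reading comes with each control period).
- camera(name): name is "scene" or "top"; returns the picture (384x512x3 uint8, red, green, blue); there is no depth.
- get_calibration(name): a dict with "intrinsics" (3x3 intrinsics, pixels), "k1" (the pictures are not rectified: a ray, as slopes to the right and down, at radius r is drawn at 1 + k1 r^2 times it, then the intrinsics apply), "world_from_camera" (4x4, takes a point from camera to world coordinates). Camera axes: x right, y down, z forward; pixel columns grow to the right and rows downward; lengths in m; the calibration is good to about 2 mm. A picture is of the moment at which its call begins. get_calibration takes no time and is no camera call.
- close_job(): hands the job in, once; it reports no verdict.
The state is a dict: "time_s": time; "joint_positions": joint angles; "joint_velocities": joint speeds; "effort": joint torques, N m; "position": TCP position; "tcp_rot": TCP orientation; "wrist_force": force on the tool from outside, world axes, zero at the start; "torque": the same for the moment, N m; "opening": opening from 0.0 (shut) to 1.0 (fully open).
Only numpy, scipy, OpenCV 4.12 (cv2) and the standard library are available. Lean on these libraries where they do the work, as an engineer would, in place of code of your own. Each camera call takes 0.05 s, during which the arm holds its last target.

TASK

Take the two wooden cover boards from the rack one at a time and draw each, same side down as it lies, a good hand's breadth across the grey felt to feel how rough its underside is, leaving both lying flat on the felt, let go. Only then pick them up again and lay the rougher one in the sloping red cradle, where a smooth board would slide out, and the smoother one in the level green cradle, each flat on the floor between the side walls with one end standing out over the open end. Set the boards down rather than dropping them, let none slide down the slope, and leave the jar, the brush and the mug where they are.

Things in the scene. Friction and masses are not known exactly. Their poses are not given: they have to be found in the camera images.
- board_1: One of two look-alike manuscript cover boards, 180 (own x) x 50 (y) x 18 mm, about 160 g; dark red top with gilt border lines and two cord holes. Origin: centre of the underside, z up. Its lowest 4 mm, bare wood, is set in 2 mm all round: grip the 14 mm above. Only the roughness of the underside differs; neither looks nor number tell which. Starts in either bay of the rack, lying along the rack's x.
- board_2: One of two look-alike manuscript cover boards, 180 (own x) x 50 (y) x 18 mm, about 160 g; dark red top with gilt border lines and two cord holes. Origin: centre of the underside, z up. Its lowest 4 mm, bare wood, is set in 2 mm all round: grip the 14 mm above. Only the roughness of the underside differs; neither looks nor number tell which. Starts in either bay of the rack, lying along the rack's x.
- rack: Fixed wooden rack, 190 x 190 mm, floor 20 mm high, origin on the table under its centre. Two bays at y = -58 and +58 mm; boards lie along x. Posts 26 mm above the floor stand 5 mm beside the board's long sides from 54 to 90 mm either side of its middle, so a board can be gripped only at its middle, by the long sides.
- felt: Fixed grey felt, 300 (x) x 280 (y) x 3 mm, origin on the table under its centre. Takes both boards side by side, lying along its x (centres within 100 mm of its centre in x). Sliding friction on it: about 0.7 to 1.0 for the rough board, 0.18 to 0.26 for the smooth one; press lightly (5 N or so) to feel it well.
- slope: Fixed red cradle for the rougher board, no lower stop, rising 24 degrees away from the robot to 140 mm over all. Origin: seat on its floor, 72 mm above the table; z square to the floor, x inward along the channel. Floor x = -30 to 108 mm; side walls 60 mm apart, 9 thick, 26 high, to x = 100; end wall there; open end faces the robot. A board on the seat juts 60 mm out there over bare table: hold it by that part; the walls leave fingers no room.
- cradle: Fixed level green-walled cradle for the smoother board. Floor 20 mm above the table; origin on the table under the seat; x inward along the channel. Floor x = -30 to 108 mm; side walls 60 mm apart, 9 thick, 26 high, to x = 100; end wall there; open end faces the robot. A board on the seat juts 60 mm out there over bare table: hold it by that part; the walls leave fingers no room.
- cradle_seat (a point): Point on the green cradle's floor, 20 mm above the table, where the centre of the board's underside belongs. Here as on the slope, 25 mm farther out or 10 mm farther in will still do.
- jar: Clear jar with a steel lid, 68 mm across, 85 mm high, origin under its centre; leave alone.
- brush: Long-handled brush lying beyond the felt, origin near its middle; leave alone.
- mug: White mug, 76 mm across, 85 mm high, with a handle, origin under its centre; leave alone.
There are look-alikes about, which are no part of the job. Leave any pink or yellow look-alike of the board_1 alone.

How it is judged:
By the outcome, as a careful person would: the job done as asked, in the order asked, and still so for the second after the job is handed in, with the robot touching nothing.
It also fails if it takes over 72 s, if anything falls off the work surface, if the arm or the gripper's body presses on something with over 40 N, if the wrist force passes 120 N, or if a joint passes its speed limit or range.

## Working session

There is one attempt and no reset: what is moved stays moved. The work goes in short steps, Python scripts to look and compute and a tool call to move; the robot and the scene stay as the last step left them, time stands still between calls to the robot, and variables do not carry over. Pictures are saved under pics/ and viewed, and the job is handed in when it is done.

Besides the shell and the picture viewer there is one more tool, called after "Emit:" as name([rows], argument=value, ...), one row to a line, values as JSON. move_arm: Moves the arm, as the interface text tells. Its arguments: {"type":"object","properties":{"steps":{"type":"array","items":{"type":"array","items":{"type":"array","items":{"type":"number"}}}},"grip_force":{"type":"number"}},"required":["steps"]}

```bash
mkdir -p pics; ls; cat > h.py <<'E'
import numpy as np, cv2, json
from bench import observe, camera, get_calibration
def cal(n):
    c=get_calibration(n); return np.array(c["intrinsics"]),c["k1"],np.array(c["world_from_camera"])
def ray(n,u,v):
    K,k1,T=cal(n)
    p=cv2.undistortPoints(np.array([[[u,v]]],float),K,np.array([k1,0,0,0.]),None,None,None)[0,0]
    # check vs own
    d=T[:3,:3]@np.array([p[0],p[1],1]); return T[:3,3],d
def onz(n,u,v,z):
    o,d=ray(n,u,v); return o+d*(z-o[2])/d[2]
def proj(n,P):
    K,k1,T=cal(n); q=np.linalg.inv(T)@np.append(P,1); s=q[:2]/q[2]; s=s*(1+k1*(s@s)); return (K@np.append(s,1))[:2]
def snap(n,name):
    im=camera(n); cv2.imwrite(f"pics/{name}.png",im[:,:,::-1]); return im
E
python3 - <<'E'
from h import *
for n in("scene","top"):
    snap(n,n+"0"); print(get_calibration(n))
print(observe())
E
```

```text
pics
{'intrinsics': array([[396.15621153,   0.        , 255.62379815],
       [  0.        , 396.15621153, 193.7907388 ],
       [  0.        ,   0.        ,   1.        ]]), 'k1': 0.00928598332631676, 'world_from_camera': array([[ 0.22956332,  0.80789611, -0.54277486,  1.19180773],
       [ 0.9732747 , -0.19403596,  0.12282675, -0.1606619 ],
       [-0.00608659, -0.55646556, -0.83084838,  1.09990746],
       [ 0.        ,  0.        ,  0.        ,  1.        ]])}
{'intrinsics': array([[465.60339332,   0.        , 249.33556508],
       [  0.        , 465.60339332, 188.55329242],
       [  0.        ,   0.        ,   1.        ]]), 'k1': 0.036826246875616656, 'world_from_camera': array([[ 0.02884428, -0.98465289,  0.17212406,  0.28548855],
       [-0.99941128, -0.02520837,  0.02327278, -0.01460496],
       [-0.01857664, -0.17269402, -0.98480033,  1.35372313],
       [ 0.        ,  0.        ,  0.        ,  1.        ]])}
{'time_s': 0.1, 'joint_positions': array([ 1.59962231e+00,  2.55669700e-01,  1.07123324e-01, -4.23859935e-04,
       -1.42387068e+00, -2.84601119e-01]), 'joint_velocities': array([ 1.14666532e-03, -2.37209933e-03,  2.33262113e-03,  1.80655700e-03,
        5.52066865e-04,  2.09816359e-05]), 'effort': array([-1.07849708e-03, -3.87603879e+01,  2.38475525e+01,  5.37796319e+00,
       -3.79857898e-03,  8.00102725e-06]), 'position': array([0.13900835, 0.53181624, 0.30309122]), 'tcp_rot': array([ 1.39374942,  1.0760189 , -1.39602662]), 'wrist_force': array([ 0.34023871, -0.63476801,  0.46712518]), 'torque': array([0.01719806, 0.00896362, 0.06906482]), 'opening': 1.0032853353441702}
```

View pics/scene0.png

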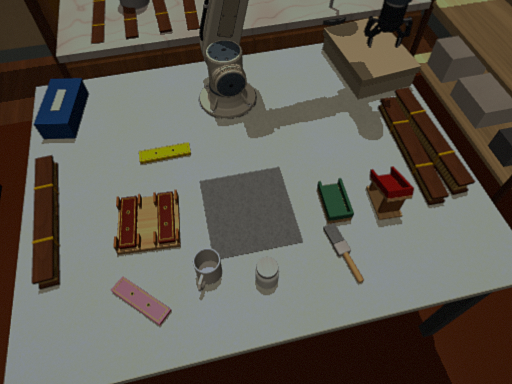

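View pics/top0.png

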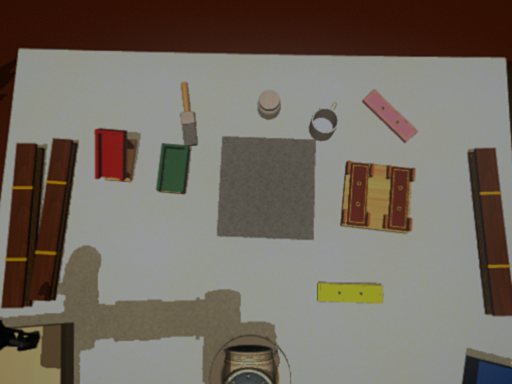

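The scene and top views show the rack with two dark red boards at top pixels (358,195) and (400,198). The yellow (350,292) and pink (390,115) look-alikes lie outside the rack. The felt is at (267,188), the green cradle at (173,168) and the red slope at (112,155). I'll confirm with enlarged crops.

```bash
python3 - <<'E'
import cv2,numpy as np
a=cv2.imread("pics/top0.png");s=cv2.imread("pics/scene0.png")
r=lambda im,x,y,w,h,f:cv2.resize(im[y:y+h,x:x+w],None,fx=f,fy=f,interpolation=cv2.INTER_CUBIC)
cv2.imwrite("pics/c1.png",np.hstack([r(a,332,150,95,95,4),r(a,85,115,115,95,4)][:2])[:600,:800] if 0 else r(a,332,150,95,95,6))
cv2.imwrite("pics/c2.png",r(a,85,115,115,90,6))
cv2.imwrite("pics/c3.png",r(s,305,155,115,80,6))
E
```

```text
(no output)
```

View pics/c1.png

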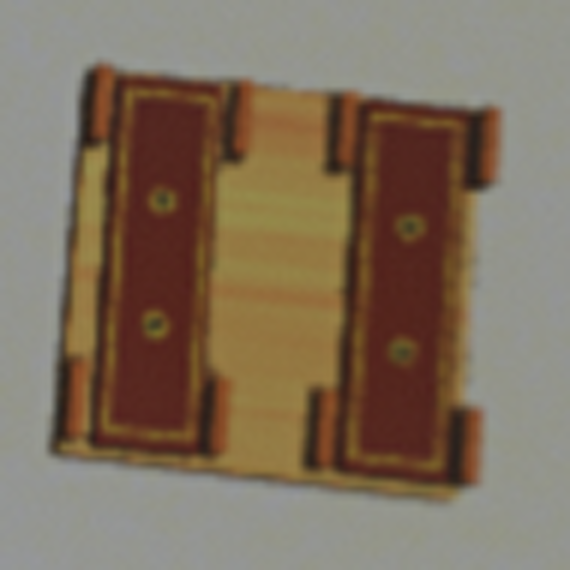

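View pics/c2.png

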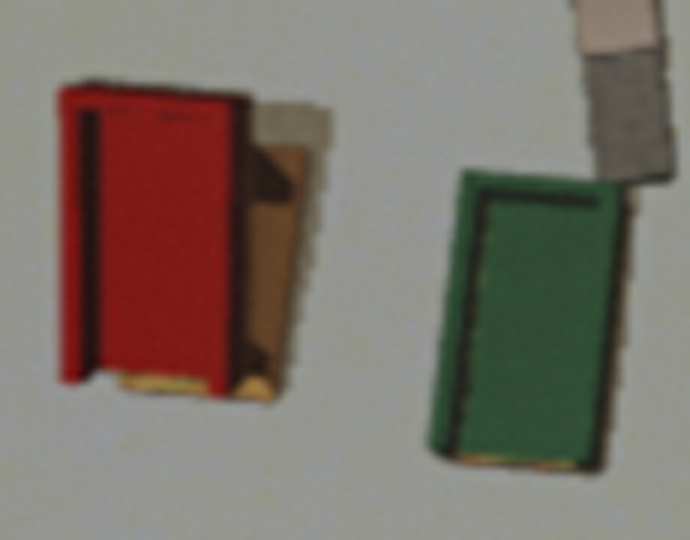

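View pics/c3.png

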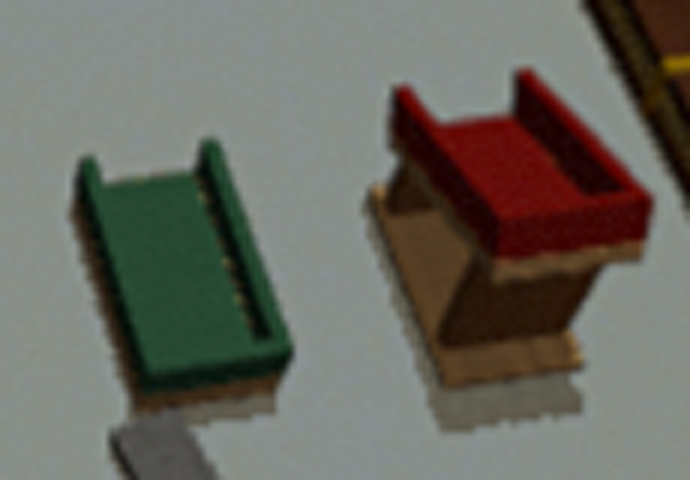

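The crops confirm both gilt-bordered dark red boards lie in the rack bays. The red cradle's open end faces the robot at the bottom of the top view, and the green one's does too. Next I'll measure from rim corners in both views.

```bash
python3 - <<'E'
import cv2,numpy as np
a=cv2.imread("pics/top0.png");s=cv2.imread("pics/scene0.png")
def r(im,x,y,w,h,f,name):
    o=cv2.resize(im[y:y+h,x:x+w],None,fx=f,fy=f,interpolation=cv2.INTER_CUBIC)
    o=np.clip(o.astype(float)*1.5,0,255).astype(np.uint8)
    for i in range(0,w,5): cv2.putText(o,str(x+i),(i*f,8),0,.3,(255,255,255),1); cv2.line(o,(int((i+.5)*f),10),(int((i+.5)*f),h*f),(255,255,255) if i%10==0 else (150,150,150),1) if 0 else cv2.line(o,(int((i+.5)*f),10),(int((i+.5)*f),16),(255,255,255),1)
    for i in range(0,h,5): cv2.putText(o,str(y+i),(0,int((i+.5)*f)+3),0,.3,(255,255,255),1); cv2.line(o,(20,int((i+.5)*f)),(26,int((i+.5)*f)),(255,255,255),1)
    cv2.imwrite(f"pics/{name}.png",o)
r(a,152,138,44,60,10,"g_top"); r(a,90,122,46,62,9,"r_top")
r(s,312,172,46,54,10,"g_sc"); r(s,364,162,52,58,10,"r_sc")
E
```

```text
(no output)
```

View pics/g_top.png

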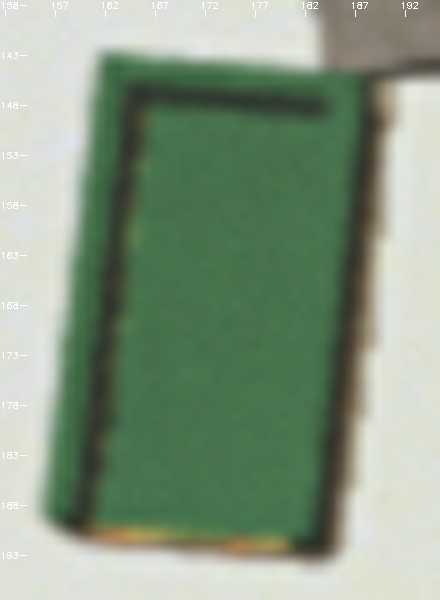

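View pics/r_top.png

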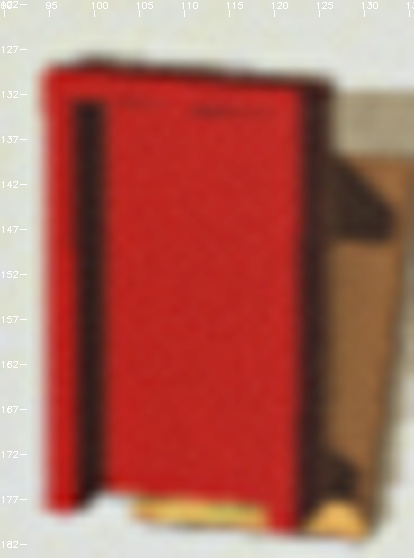

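View pics/g_sc.png

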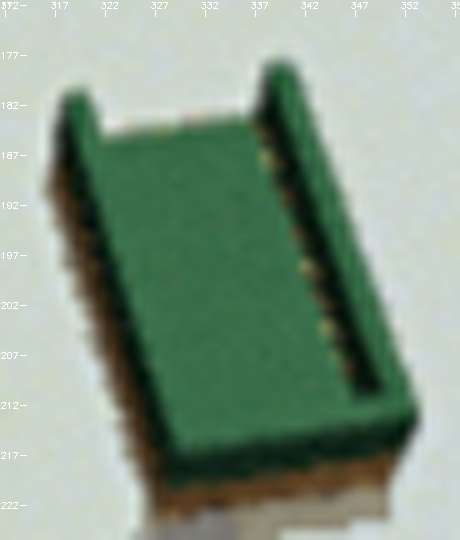

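View pics/r_sc.png

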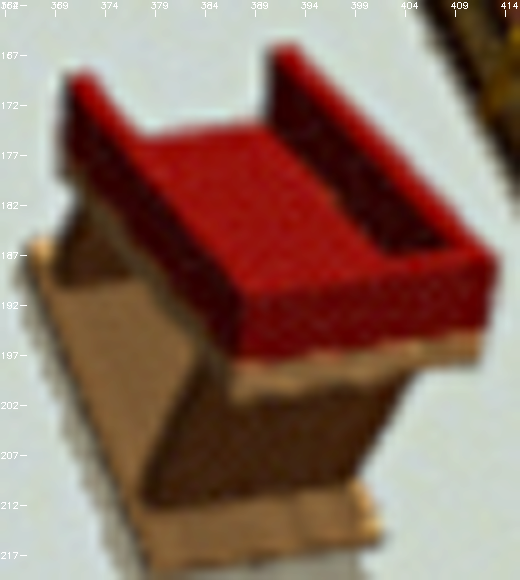

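```bash
cat > fit.py <<'E'
from h import *
from scipy.optimize import least_squares
def Rz(a): c,s=np.cos(a),np.sin(a); return np.array([[c,-s,0],[s,c,0],[0,0,1]])
def Ry(a): c,s=np.cos(a),np.sin(a); return np.array([[c,0,s],[0,1,0],[-s,0,c]])
def fit(pts,pitch,z0,g):
    def f(p):
        R=Rz(p[2])@Ry(-pitch)
        return np.concatenate([proj(n,R@np.array(m)+[p[0],p[1],z0])-np.array(q) for n,m,q in pts])
    r=least_squares(f,g,loss="soft_l1"); return r.x,r.fun.reshape(-1,2)
E
python3 - <<'E'
from fit import *
h=.026
N,F=-.03,.109
mk=lambda L:[(n,(x,y,h),q) for n,x,y,q in L]
g=mk([("top",F,.039,(161.7,143)),("top",F,-.039,(188.1,145.1)),("top",N,.039,(156.3,188.7)),("top",N,-.039,(183.3,191.5)),
("scene",N,-.039,(318,181)),("scene",N,-.03,(320.5,180.7)),("scene",N,.03,(338,178.3)),("scene",N,.039,(341,177.7)),("scene",F,.039,(353.1,212.5)),("scene",F,-.039,(328,217))])
r=mk([("top",F,.039,(94.5,129.3)),("top",F,-.039,(123.2,131.2)),("top",N,.039,(94.8,177.9)),("top",N,-.039,(122.5,180.2)),
("scene",N,-.039,(370.3,169.5)),("scene",N,-.03,(373,169)),("scene",N,.03,(390.7,166.7)),("scene",N,.039,(393.3,166.3)),("scene",F,.039,(413,187.5)),("scene",F,-.039,(387.5,191.2))])
for nm,pts,pit,z in(("green",g,0,.02),("red",r,np.radians(24),.072)):
    x,e=fit(pts,pit,z,[.45,.2,0]); print(nm,x.round(4),np.degrees(x[2]).round(2)); print(e.round(1).tolist())
for n in("top","scene"):
    im=cv2.imread(f"pics/{n}0.png").astype(int); B,G,R=im[...,0],im[...,1],im[...,2]
    m=((R>1.9*G)&(R>50)&(R<140)&(G<45)).astype(np.uint8)
    roi=np.zeros_like(m); 
    (roi.__setitem__((slice(150,245),slice(332,427)),1) if n=="top" else roi.__setitem__((slice(180,260),slice(105,190)),1))
    m*=roi; k,l,s,c=cv2.connectedComponentsWithStats(m)
    for i in range(1,k):
        if s[i,4]>60:
            cn,_=cv2.findContours((l==i).astype(np.uint8),0,2); rc=cv2.minAreaRect(cn[0])
            print(n,s[i],c[i].round(1),rc,onz(n,*c[i],.038).round(4))
    m=((abs(R-G)<9)&(abs(R-B)<12)&(R>50)&(R<110)).astype(np.uint8)
    m=cv2.morphologyEx(m,2,np.ones((5,5)))
    k,l,s,c=cv2.connectedComponentsWithStats(m)
    for i in range(1,k):
        if s[i,4]>3000:
            cn,_=cv2.findContours((l==i).astype(np.uint8),0,2); rc=cv2.minAreaRect(cn[0]); b=cv2.boxPoints(rc)
            print("felt",n,s[i],c[i].round(1),onz(n,*c[i],.003).round(4),[onz(n,*q,.003)[:2].round(3).tolist() for q in b])
c=lambda u,v:((u+.5)/6+332-.5,(v+.5)/6+150-.5)
for nm,p in(("L",[(163,200),(154,324)]),("R",[(410,227),(402,352)])):
    P=[onz("top",*c(*q),.038) for q in p]; d=P[0]-P[1]; print("holes",nm,((P[0]+P[1])/2).round(4),np.linalg.norm(d).round(4),np.degrees(np.arctan2(d[1],d[0])).round(2))
# board gold border corners
for nm,p in(("L",[(127,92),(214,96),(104,434),(193,441)]),("R",[(370,118),(466,122),(345,461),(444,470)])):
    P=np.array([onz("top",*c(*q),.038) for q in p]); print("gilt",nm,P.mean(0).round(4),np.degrees(np.arctan2(*(P[0]+P[1]-P[2]-P[3])[[1,0]])).round(2))
E
```

```text
green [ 0.5329  0.2415 -0.064 ] -3.67
[[0.6, -0.7], [0.8, -0.5], [-0.1, 0.5], [-0.0, 0.1], [-0.3, -0.3], [-0.1, -0.4], [0.2, -0.6], [-0.2, -0.3], [0.5, 0.6], [1.2, -0.2]]
red [ 0.5612  0.4051 -0.0746] -4.28
[[0.5, -1.0], [0.3, -0.1], [0.0, 0.1], [0.1, 0.6], [-0.3, -0.5], [-0.3, -0.4], [-0.0, -0.4], [0.1, -0.4], [0.9, 0.4], [0.8, 0.2]]
top [351 167  15  54 547] [358.1 193.6] ((358.06640625, 193.50445556640625), (11.241710662841797, 53.414756774902344), 3.814074993133545) [ 0.5088 -0.2933  0.038 ]
top [392 171  15  55 556] [399.1 198.1] ((399.28082275390625, 197.9868621826172), (11.778816223144531, 53.962947845458984), 3.4336302280426025) [ 0.4988 -0.4084  0.038 ]
scene [159 194  13  45 474] [165.1 215.7] ((165.12525939941406, 215.883056640625), (43.94487762451172, 11.54238224029541), 88.15238952636719) [ 0.5123 -0.2967  0.038 ]
scene [120 197  16  47 500] [127.2 220.7] ((126.75635528564453, 219.9111785888672), (13.465692520141602, 46.880558013916016), 4.085616588592529) [ 0.5029 -0.4124  0.038 ]
felt scene [ 200  168  102   90 6833] [248.7 212.8] [ 0.5418 -0.037   0.003 ] [[0.378, -0.176], [0.382, 0.14], [0.688, 0.099], [0.677, -0.178]]
holes L [ 0.5099 -0.2931  0.038 ] 0.06 -4.7
holes R [ 0.4998 -0.4087  0.038 ] 0.0601 -5.08
gilt L [ 0.5089 -0.2936  0.038 ] -4.23
gilt R [ 0.499  -0.4088  0.038 ] -5.3
```

```bash
python3 - <<'E'
from h import *
from scipy.spatial.transform import Rotation as R
o=observe(); M=R.from_rotvec(o["tcp_rot"]).as_matrix(); print(M.round(3)); print("jaw yaw",np.degrees(np.arctan2(M[1,2],M[0,2])))
im=cv2.imread("pics/top0.png"); 
cv2.imwrite("pics/felt.png",cv2.resize(im[128:248,210:325],None,fx=5,fy=5,interpolation=cv2.INTER_CUBIC))
g=cv2.GaussianBlur(cv2.cvtColor(im,6),(5,5),0); m=((g>45)&(g<105)).astype(np.uint8); m=cv2.morphologyEx(m,2,np.ones((9,9)))
k,l,s,c=cv2.connectedComponentsWithStats(m)
i=l[188,267]; cn,_=cv2.findContours((l==i).astype(np.uint8),0,2); rc=cv2.minAreaRect(cn[0]); print(s[i],c[i],rc, onz("top",*rc[0],.003).round(4),[onz("top",*q,.003)[:2].round(3).tolist() for q in cv2.boxPoints(rc)])
E
```

```text
[[-0.     0.967 -0.253]
 [-0.002 -0.253 -0.967]
 [-1.     0.     0.002]]
jaw yaw -104.65841322814602
[ 218  137   97  102 9278] [266.69767191 187.8135374 ] ((266.7403869628906, 187.4896240234375), (94.80419158935547, 99.00084686279297), 2.2906100749969482) [ 0.5261 -0.0338  0.003 ] [[0.382, 0.106], [0.679, 0.106], [0.674, -0.178], [0.379, -0.168]]
```

View pics/felt.png

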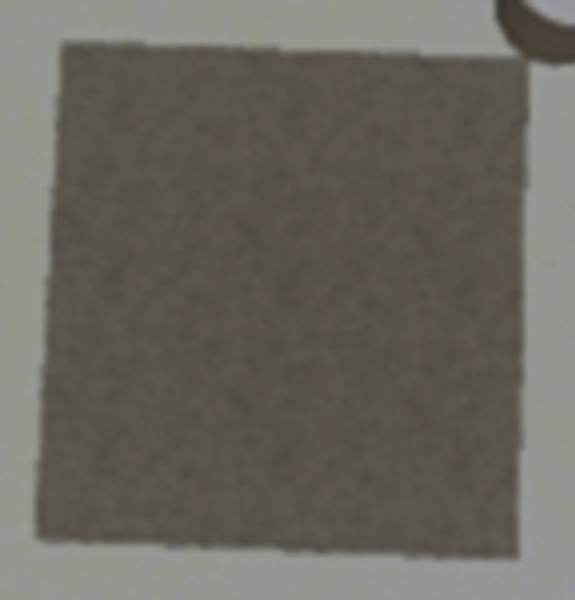

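Emit:
move_arm([
  [[0,0,9.7,0.025,-0.055,0,0],[0,0,0,0.025,-0.055,0,0],[0,0,0,0.025,-0.055,0,0],[0,0,0,0.025,-0.055,0,0],[0,0,0,0.025,-0.055,0,0],[0,0,0,0.025,-0.055,0,0],[0,0,0,0.025,-0.055,0,0],[0,0,0,0.025,-0.055,0,0],[0,0,0,0.025,-0.055,0,0],[0,0,0,0.025,-0.055,0,0],[0,0,0,0.025,-0.055,0,0],[0,0,0,0.025,-0.055,0,0]],
], grip_force=60)

```text
time_s: 1.6
position: [0.4394, -0.13, 0.3037]
tcp_rot: [1.273, 1.167, -1.273]
wrist_force: [1.3, 1.0, 0.4]
opening: 0.996
```

Emit:
move_arm([
  [[0,0,0,0.025,-0.055,-0.02,0],[0,0,0,0.025,-0.055,-0.02,0],[0,0,0,0.021,-0.055,-0.02,0],[0,0,0,0,0,-0.03,0],[0,0,0,0,0,0,0],[0,0,0,0,0,0,0]],
])

```text
time_s: 2.35
position: [0.5095, -0.2908, 0.2159]
tcp_rot: [1.272, 1.166, -1.272]
wrist_force: [0.1, -0.2, -0.1]
opening: 0.998
```

```bash
cat > st.py <<'E'
from h import *
from scipy.spatial.transform import Rotation as R
def st():
    o=observe(); M=R.from_rotvec(o["tcp_rot"]).as_matrix()
    print("t",o["time_s"],"p",o["position"].round(4),"jawyaw",np.degrees(np.arctan2(M[1,2],M[0,2])).round(2),"x",M[:,0].round(3),"F",o["wrist_force"].round(2),"T",o["torque"].round(2),"op",round(o["opening"],3),"q",o["joint_positions"].round(2))
if __name__=="__main__": st()
E
python3 - <<'E'
from st import *
snap("scene","s1");snap("top","t1");st()
E
```

```text
t 2.45 p [ 0.5099 -0.2906  0.2166] jawyaw -94.88 x [ 0.003 -0.001 -1.   ] F [-0.07 -0.13  0.01] T [ 0.02 -0.04 -0.02] op 1.001 q [-0.25  0.36  0.04  0.   -1.24  1.74]
```

View pics/s1.png

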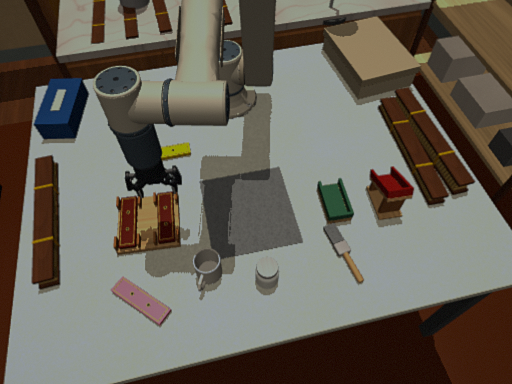

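Emit:
move_arm([
  [[0,0,0,0,-0.002,-0.04,0],[0,0,0,0,0,-0.04,0],[0,0,0,0,0,-0.025,0],[0,0,0,0,0,-0.01,0],[0,0,0,0,0,-0.007,0],[0,0,0,0,0,0,0]],
])

```text
time_s: 3.2
position: [0.5097, -0.2929, 0.0934]
tcp_rot: [1.273, 1.166, -1.272]
wrist_force: [-0.4, -0.5, -0.4]
opening: 0.997
```

```bash
python3 st.py
```

```text
t 3.2 p [ 0.5097 -0.2929  0.0934] jawyaw -94.94 x [ 0.001 -0.    -1.   ] F [-0.36 -0.51 -0.38] T [-0. -0. -0.] op 0.997 q [-0.26  0.47 -0.13  0.   -0.96  1.74]
```

Emit:
move_arm([
  [[0,0,0,0,0,0,255],[0,0,0,0,0,0,255],[0,0,0,0,0,0,255],[0,0,0,0,0,0,255],[0,0,0,0,0,0,255],[0,0,0,0,0,0,255]],
], grip_force=60)

```text
time_s: 3.95
position: [0.5098, -0.2933, 0.0938]
tcp_rot: [1.272, 1.165, -1.271]
wrist_force: [0.0, 0.6, 5.5]
opening: 0.568
```

```bash
python3 st.py
```

```text
t 3.95 p [ 0.5098 -0.2933  0.0938] jawyaw -94.94 x [ 0.002 -0.001 -1.   ] F [0.02 0.63 5.47] T [0.2  0.22 0.06] op 0.568 q [-0.26  0.47 -0.13  0.   -0.96  1.74]
```

Emit:
move_arm([
  [[0,0,0,0,0,0.004,255],[0,0,0,0,0,0.01,255],[0,0,0,0,0,0.03,255],[0,0,0,0,0,0.04,255],[0,0,0,0,0,0.02,255],[0,0,0,0,0,0,255],[0,0,0,0,0,0,255]],
])

```text
time_s: 4.82
position: [0.5086, -0.2925, 0.1953]
tcp_rot: [1.273, 1.169, -1.274]
wrist_force: [-0.8, 0.5, -2.5]
opening: 0.571
```

```bash
python3 - <<'E'
from st import *
st(); a=snap("scene","s2")
cv2.imwrite("pics/s2c.png",cv2.resize(a[130:260,100:260,::-1],None,fx=4,fy=4))
E
```

```text
t 4.825 p [ 0.5086 -0.2925  0.1953] jawyaw -94.97 x [-0.002  0.001 -1.   ] F [-0.81  0.52 -2.5 ] T [-0.01  0.06 -0.01] op 0.571 q [-0.26  0.38  0.01 -0.   -1.2   1.74]
```

View pics/s2c.png

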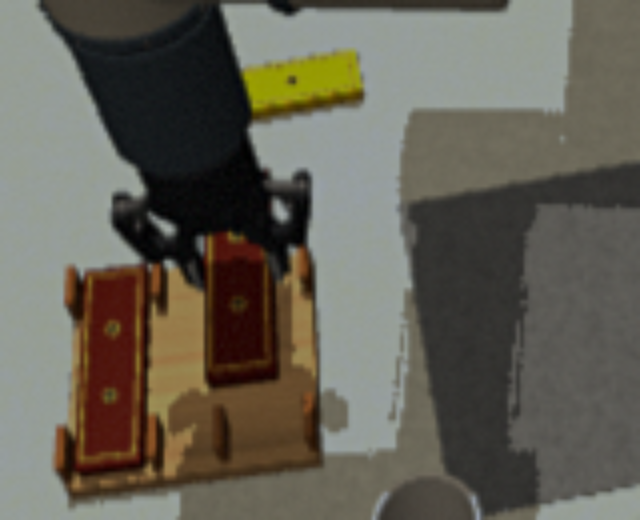

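The scene crop shows the first board gripped at its middle and lifted clear at about (235,300). I'll check the mug and jar positions before setting down.

```bash
python3 - <<'E'
from h import *
for nm,n,q,z in(("mug rim","top",(323,120),.085),("mug rim sc","scene",(207,259),.085),("mug handle tip sc","scene",(201,288),.06),("jar lid","top",(269,100),.085),("jar sc","scene",(267,266),.085),("brush bristle tip","top",(190,146),.01),("handle top","top",(335,105),.05)):
    print(nm,onz(n,*q,z).round(3))
E
```

```text
mug rim [ 0.709 -0.187  0.085]
mug rim sc [ 0.709 -0.192  0.085]
mug handle tip sc [ 0.779 -0.223  0.06 ]
jar lid [ 0.765 -0.033  0.085]
jar sc [ 0.768 -0.035  0.085]
brush bristle tip [0.645 0.198 0.01 ]
handle top [ 0.767 -0.227  0.05 ]
```

Emit:
move_arm([
  [[0,0,0,0.014,0.054,0,255],[0,0,0,0.014,0.054,0,255],[0,0,0,0.014,0.054,0,255],[0,0,0,0.014,0.054,0,255],[0,0,0,0.014,0.054,0,255],[0,0,0,0.011,0.056,-0.02,255],[0,0,0,0,0,-0.04,255],[0,0,0,0,0,-0.04,255],[0,0,0,0,0,-0.01,255],[0,0,0,0,0,0,255],[0,0,0,0,0,0,255]],
])

```text
time_s: 6.25
position: [0.5913, 0.033, 0.0883]
tcp_rot: [1.274, 1.165, -1.27]
wrist_force: [0.6, -0.7, -0.6]
opening: 0.571
```

```bash
python3 st.py
```

```text
t 6.25 p [0.5913 0.033  0.0883] jawyaw -94.95 x [ 0.003  0.    -1.   ] F [ 0.57 -0.68 -0.58] T [-0.02 -0.07 -0.05] op 0.571 q [ 0.32  0.49 -0.13  0.   -0.95  1.16]
```

Emit:
move_arm([
  [[0,0,0,0,0,-0.006,255],[0,0,0,0,0,-0.003,255],[0,0,0,0,0,-0.001,255],[0,0,0,0,0,0,255]],
])

```text
time_s: 6.75
position: [0.5901, 0.033, 0.0768]
tcp_rot: [1.272, 1.167, -1.273]
wrist_force: [-2.0, 0.1, 1.2]
opening: 0.565
```

Emit:
move_arm([
  [[0,0,0,0,0,-0.001,255],[0,0,0,0,0,0,255]],
])

```text
time_s: 7.0
position: [0.5901, 0.033, 0.0768]
tcp_rot: [1.272, 1.167, -1.272]
wrist_force: [-5.1, 1.0, 7.3]
opening: 0.569
```

Emit:
move_arm([
  [[0,0,0,-0.005,0,0.0005,255],[0,0,0,-0.01,0,0,255],[0,0,0,-0.01,0,0,255]],
])

```text
time_s: 7.38
position: [0.5656, 0.0332, 0.0768]
tcp_rot: [1.274, 1.166, -1.27]
wrist_force: [3.3, -0.5, 2.3]
opening: 0.566
```

Emit:
move_arm([
  [[0,0,0,-0.01,0,0,255],[0,0,0,-0.01,0,0,255]],
])

```text
time_s: 7.62
position: [0.5454, 0.0332, 0.0768]
tcp_rot: [1.274, 1.166, -1.27]
wrist_force: [4.7, 0.6, 4.5]
opening: 0.565
```

Emit:
move_arm([
  [[0,0,0,-0.01,0,0,255],[0,0,0,-0.01,0,0,255]],
])

```text
time_s: 7.88
position: [0.5255, 0.0333, 0.0768]
tcp_rot: [1.274, 1.166, -1.27]
wrist_force: [5.3, 0.3, 5.8]
opening: 0.572
```

Emit:
move_arm([
  [[0,0,0,-0.01,0,0,255],[0,0,0,-0.01,0,0,255]],
])

```text
time_s: 8.12
position: [0.5056, 0.0333, 0.0768]
tcp_rot: [1.274, 1.166, -1.27]
wrist_force: [6.1, -0.5, 5.4]
opening: 0.567
```

Emit:
move_arm([
  [[0,0,0,-0.01,0,0,255],[0,0,0,-0.01,0,0,255]],
])

```text
time_s: 8.38
position: [0.4856, 0.0333, 0.0768]
tcp_rot: [1.274, 1.166, -1.27]
wrist_force: [5.1, 0.2, 5.6]
opening: 0.568
```

Emit:
move_arm([
  [[0,0,0,-0.01,0,0,255],[0,0,0,-0.01,0,0,255]],
])

```text
time_s: 8.62
position: [0.4656, 0.0333, 0.0767]
tcp_rot: [1.274, 1.166, -1.27]
wrist_force: [6.8, 0.1, 5.8]
opening: 0.569
```

Emit:
move_arm([
  [[0,0,0,0,0,0,255],[0,0,0,0,0,0,255]],
])

```text
time_s: 8.88
position: [0.4647, 0.0332, 0.0767]
tcp_rot: [1.273, 1.167, -1.272]
wrist_force: [0.8, 1.9, 11.0]
opening: 0.569
```

Emit:
move_arm([
  [[0,0,0,0,0,0.0005,255],[0,0,0,0,0,0,0],[0,0,0,0,0,0,0],[0,0,0,0,0,0,0],[0,0,0,0,0,0,0],[0,0,0,0,0,0.04,0],[0,0,0,0,0,0.05,0],[0,0,0,0,0,0.05,0]],
])

```text
time_s: 9.88
position: [0.4648, 0.0329, 0.218]
tcp_rot: [1.272, 1.167, -1.273]
wrist_force: [1.0, 0.7, -0.9]
opening: 1.001
```

```bash
python3 - <<'E'
from st import *
st(); a=snap("scene","s3")
E
```

```text
t 9.875 p [0.4648 0.0329 0.218 ] jawyaw -94.96 x [-0.001 -0.    -1.   ] F [ 1.02  0.69 -0.89] T [ 0.06 -0.12 -0.03] op 1.001 q [ 0.41  0.14 -0.26 -0.   -1.17  1.08]
```

View pics/s3.png

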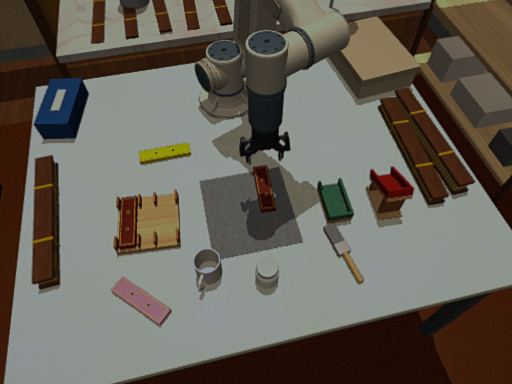

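Board A lies flat on the felt at (264,188) in the scene view, and its friction reads about 0.79, so it is the rough one. Next is the board in the other bay, at top pixel (400,198).

Emit:
move_arm([
  [[0,0,0,0.004,-0.055,0,0],[0,0,0,0.004,-0.055,0,0],[0,0,0,0.004,-0.055,0,0],[0,0,0,0.004,-0.055,0,0],[0,0,0,0.004,-0.055,0,0],[0,0,0,0.005,-0.055,0,0],[0,0,0,0.005,-0.056,0,0],[0,0,0,0.005,-0.056,-0.03,0],[0,0,0,0,0,-0.04,0],[0,0,0,0,0,-0.025,0],[0,0,0,0,0,0,0]],
])

```text
time_s: 11.3
position: [0.4987, -0.4072, 0.1193]
tcp_rot: [1.273, 1.173, -1.276]
wrist_force: [0.6, 0.4, 0.6]
opening: 1.0
```

```bash
python3 st.py
```

```text
t 11.3 p [ 0.4987 -0.4072  0.1193] jawyaw -94.99 x [-0.005  0.003 -1.   ] F [0.58 0.41 0.64] T [-0.03 -0.08  0.02] op 1.0 q [-0.44  0.55  0.07 -0.   -1.1   1.93]
```

Emit:
move_arm([
  [[0,0,0,0.001,-0.002,-0.019,0],[0,0,0,0,0,-0.007,0],[0,0,0,0,0,0,0],[0,0,0,0,0,0,255],[0,0,0,0,0,0,255],[0,0,0,0,0,0,255],[0,0,0,0,0,0,255],[0,0,0,0,0,0,255]],
])

```text
time_s: 12.3
position: [0.5017, -0.4102, 0.0974]
tcp_rot: [1.272, 1.165, -1.272]
wrist_force: [0.0, 2.1, 5.8]
opening: 0.564
```

Emit:
move_arm([
  [[0,0,0,0,0,0.004,255],[0,0,0,0,0,0.01,255],[0,0,0,0,0,0.03,255],[0,0,0,0,0,0.04,255],[0,0,0,0,0,0.02,255],[0,0,0,0,0,0,255]],
])

```text
time_s: 13.05
position: [0.5017, -0.4103, 0.2023]
tcp_rot: [1.273, 1.163, -1.271]
wrist_force: [-0.6, -0.0, -2.1]
opening: 0.566
```

```bash
python3 - <<'E'
from st import *
st(); a=snap("scene","s4")
cv2.imwrite("pics/s4c.png",cv2.resize(a[130:260,80:240,::-1],None,fx=4,fy=4))
E
```

```text
t 13.05 p [ 0.5017 -0.4103  0.2023] jawyaw -94.96 x [ 0.003 -0.002 -1.   ] F [-0.58 -0.05 -2.11] T [ 0.02 -0.02 -0.03] op 0.566 q [-0.44  0.49  0.2   0.   -1.27  1.93]
```

View pics/s4c.png

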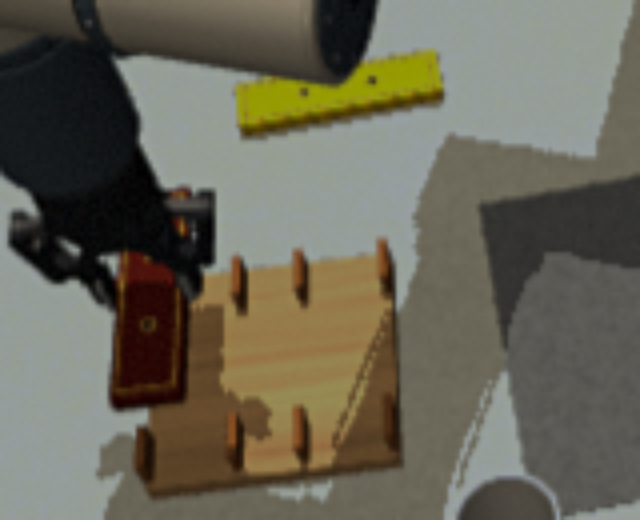

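Emit:
move_arm([
  [[0,0,0,0.014,0.051,0,255],[0,0,0,0.014,0.051,0,255],[0,0,0,0.014,0.051,0,255],[0,0,0,0.015,0.052,0,255],[0,0,0,0.015,0.052,0,255],[0,0,0,0.016,0.053,0,255],[0,0,0,0,0,-0.03,255],[0,0,0,0,0,-0.04,255],[0,0,0,0,0,-0.035,255],[0,0,0,0,0,-0.008,255],[0,0,0,0,0,0,255]],
])

```text
time_s: 14.48
position: [0.589, -0.1, 0.0868]
tcp_rot: [1.272, 1.168, -1.274]
wrist_force: [0.6, 0.1, -1.7]
opening: 0.564
```

```bash
python3 st.py
```

```text
t 14.475 p [ 0.589  -0.1     0.0868] jawyaw -94.95 x [-0.001 -0.    -1.   ] F [ 0.57  0.13 -1.66] T [-0.06 -0.04  0.03] op 0.564 q [ 0.09  0.5  -0.11  0.   -0.96  1.39]
```

Emit:
move_arm([
  [[0,0,0,0,0,-0.004,255],[0,0,0,0,0,-0.0015,255],[0,0,0,0,0,0,255]],
])

```text
time_s: 14.85
position: [0.5893, -0.0999, 0.0822]
tcp_rot: [1.273, 1.166, -1.272]
wrist_force: [-0.4, 0.7, -0.7]
opening: 0.559
```

Emit:
move_arm([
  [[0,0,0,0,0,-0.001,255],[0,0,0,0,0,0,255]],
])

```text
time_s: 15.1
position: [0.5891, -0.0998, 0.0807]
tcp_rot: [1.273, 1.167, -1.273]
wrist_force: [0.4, -0.1, -1.6]
opening: 0.563
```

Emit:
move_arm([
  [[0,0,0,0,0,-0.001,255],[0,0,0,0,0,0,255]],
])

```text
time_s: 15.35
position: [0.5893, -0.0999, 0.0804]
tcp_rot: [1.273, 1.167, -1.272]
wrist_force: [-3.0, 0.7, 4.4]
opening: 0.565
```

Emit:
move_arm([
  [[0,0,0,0,0,-0.0005,255],[0,0,0,0,0,0,255]],
])

```text
time_s: 15.6
position: [0.5893, -0.0999, 0.0804]
tcp_rot: [1.273, 1.166, -1.272]
wrist_force: [-3.4, 1.2, 8.6]
opening: 0.561
```

Emit:
move_arm([
  [[0,0,0,-0.005,0,0,255],[0,0,0,-0.01,0,0,255],[0,0,0,-0.01,0,0,255]],
])

```text
time_s: 15.98
position: [0.5652, -0.0999, 0.0804]
tcp_rot: [1.274, 1.164, -1.269]
wrist_force: [2.4, -0.4, 5.9]
opening: 0.566
```

Emit:
move_arm([
  [[0,0,0,-0.01,0,0,255],[0,0,0,-0.01,0,0,255]],
])

```text
time_s: 16.23
position: [0.5451, -0.0999, 0.0804]
tcp_rot: [1.274, 1.164, -1.269]
wrist_force: [2.6, 0.4, 5.7]
opening: 0.562
```

Emit:
move_arm([
  [[0,0,0,-0.01,0,0,255],[0,0,0,-0.01,0,0,255]],
])

```text
time_s: 16.48
position: [0.5252, -0.0999, 0.0804]
tcp_rot: [1.274, 1.164, -1.269]
wrist_force: [2.9, -0.9, 5.9]
opening: 0.565
```

Emit:
move_arm([
  [[0,0,0,-0.01,0,0,255],[0,0,0,-0.01,0,0,255]],
])

```text
time_s: 16.73
position: [0.5052, -0.0999, 0.0804]
tcp_rot: [1.274, 1.164, -1.269]
wrist_force: [2.6, 0.1, 5.7]
opening: 0.566
```

Emit:
move_arm([
  [[0,0,0,-0.01,0,0,255],[0,0,0,-0.01,0,0,255]],
])

```text
time_s: 16.98
position: [0.4853, -0.0999, 0.0804]
tcp_rot: [1.274, 1.164, -1.269]
wrist_force: [2.6, 0.3, 6.4]
opening: 0.568
```

Emit:
move_arm([
  [[0,0,0,-0.01,0,0,255],[0,0,0,-0.01,0,0,255]],
])

```text
time_s: 17.23
position: [0.4654, -0.0999, 0.0804]
tcp_rot: [1.274, 1.164, -1.269]
wrist_force: [4.2, 0.5, 6.3]
opening: 0.565
```

Emit:
move_arm([
  [[0,0,0,0,0,0,255],[0,0,0,0,0,0,255]],
])

```text
time_s: 17.48
position: [0.4644, -0.0999, 0.0803]
tcp_rot: [1.273, 1.166, -1.271]
wrist_force: [-1.2, 0.3, 10.9]
opening: 0.564
```

Board B drags at about 2.7 N for 7.5 N normal, a ratio near 0.36, against about 0.79 for A. So A is the rougher board. Releasing B and checking both boards on the felt.

Emit:
move_arm([
  [[0,0,0,0,0,0.0005,255],[0,0,0,0,0,0,0],[0,0,0,0,0,0,0],[0,0,0,0,0,0,0],[0,0,0,0,0,0,0],[0,0,0,0,0,0.04,0],[0,0,0,-0.062,0.0055,0.02,0],[0,0,0,0,0,0,0],[0,0,0,0,0,0,0]],
])

```text
time_s: 18.6
position: [0.4051, -0.0946, 0.1391]
tcp_rot: [1.273, 1.166, -1.271]
wrist_force: [0.4, 0.7, -0.1]
opening: 1.004
```

```bash
python3 - <<'E'
from st import *
st(); a=snap("scene","s5");b=snap("top","t5")
cv2.imwrite("pics/s5c.png",np.hstack([cv2.resize(a[150:260,190:310,::-1],None,fx=3,fy=3),cv2.resize(b[130:240,210:330,::-1],None,fx=3,fy=3)]))
E
```

```text
t 18.6 p [ 0.4051 -0.0946  0.1391] jawyaw -94.94 x [ 0.001  0.    -1.   ] F [ 0.43  0.73 -0.05] T [-0.01 -0.09 -0.  ] op 1.004 q [ 0.15  0.12 -0.51  0.   -0.94  1.33]
```

View pics/s5c.png

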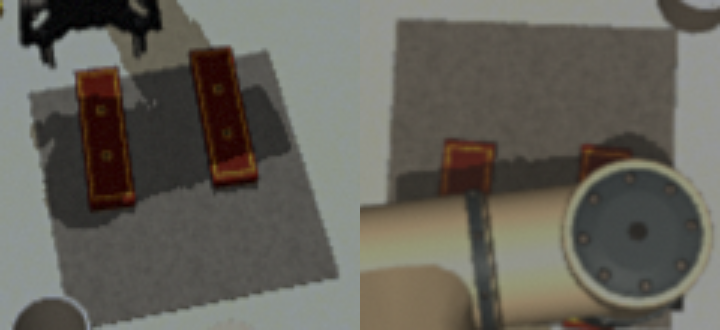

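Both boards lie flat on the felt and let go: B's holes are at crop (101,110)/(107,156) and A's at (219,89)/(228,132).

```bash
python3 - <<'E'
from h import *
c=lambda u,v:((u+.5)/3+190-.5,(v+.5)/3+150-.5)
for nm,p in(("B",[(101,110),(107,156)]),("A",[(219,89),(228,132)])):
    P=[onz("scene",*c(*q),.021) for q in p]; d=P[1]-P[0]; print(nm,((P[0]+P[1])/2).round(4),np.linalg.norm(d).round(4),np.degrees(np.arctan2(d[1],d[0])).round(2))
E
```

```text
B [ 0.4634 -0.1011  0.021 ] 0.0612 -4.61
A [0.4649 0.0331 0.021 ] 0.0587 -4.2
```

Emit:
move_arm([
  [[0,0,0,-0.003,0,-0.035,0],[0,0,0,0,0,-0.02,0],[0,0,0,0,0,-0.008,0],[0,0,0,0,0,0,0],[0,0,0,0,0,0,255],[0,0,0,0,0,0,255],[0,0,0,0,0,0,255],[0,0,0,0,0,0,255],[0,0,0,0,0,0,255]],
], grip_force=90)

```text
time_s: 19.82
position: [0.4027, -0.0946, 0.077]
tcp_rot: [1.273, 1.165, -1.27]
wrist_force: [-1.8, -0.1, 6.3]
opening: 0.561
```

```bash
python3 st.py
```

```text
t 19.825 p [ 0.4027 -0.0946  0.077 ] jawyaw -94.92 x [ 0.002 -0.    -1.   ] F [-1.81 -0.1   6.32] T [ 0.1   0.42 -0.01] op 0.561 q [ 0.15  0.21 -0.61  0.   -0.75  1.33]
```

Emit:
move_arm([
  [[0,0,0,0,0,0.004,255],[0,0,0,0,0,0.01,255],[0,0,0,0,0,0.03,255],[0,0,0,0,0,0.05,255],[0,0,1.3,0.01,0.056,0,255],[0,0,0,0.01,0.057,0,255],[0,0,0,0.01,0.057,0,255],[0,0,0,0.01,0.057,0,255],[0,0,0,0.01,0.057,0,255],[0,0,0,0.011,0.056,0,255],[0,0,0,0,0,0,255],[0,0,0,0,0,0,255]],
])

```text
time_s: 21.32
position: [0.4625, 0.2453, 0.1698]
tcp_rot: [1.255, 1.179, -1.257]
wrist_force: [-0.0, -1.1, -1.6]
opening: 0.559
```

```bash
python3 - <<'E'
from st import *
st(); a=snap("scene","s6");b=snap("top","t6")
cv2.imwrite("pics/s6c.png",np.hstack([cv2.resize(a[130:230,290:410,::-1],None,fx=3,fy=3),cv2.resize(b[130:230,120:240,::-1],None,fx=3,fy=3)]))
E
```

```text
t 21.325 p [0.4625 0.2453 0.1698] jawyaw -93.63 x [-0.001 -0.    -1.   ] F [-0.05 -1.06 -1.6 ] T [0.01 0.09 0.01] op 0.559 q [ 0.79  0.29 -0.2  -0.   -1.08  0.72]
```

View pics/s6c.png

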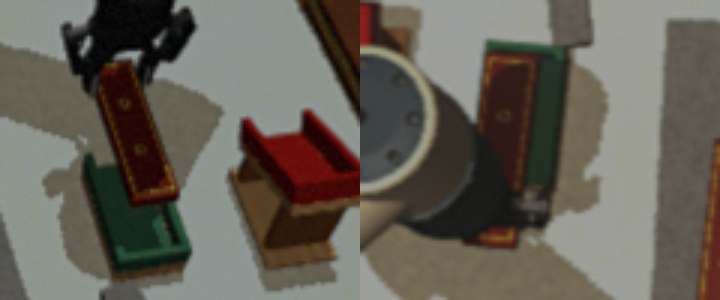

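```bash
python3 - <<'E'
from h import *
c=lambda u,v:((u-360+.5)/3+120-.5,(v+.5)/3+130-.5)
z=.1698-.074+.018
P=np.array([onz("top",*c(*q),z) for q in((487,55),(538,58),(503,116))]); print(P.round(4))
s=lambda u,v:((u+.5)/3+290-.5,(v+.5)/3+130-.5)
print(np.array([onz("scene",*s(*q),z) for q in((123,104),(140,149),(131,197),(176,190))]).round(4))
y=np.radians(-3.63); t=np.array([.4625,.2453]); d=np.array([np.cos(y),np.sin(y)])
print("pred far gilt",t+d*.147,"holes",t+d*.091,t+d*.031)
# predicted seat wall inner corners in px
E
```

```text
[[0.6093 0.2582 0.1138]
 [0.6076 0.2113 0.1138]
 [0.5525 0.2402 0.1138]]
[[0.4942 0.2404 0.1138]
 [0.5535 0.2379 0.1138]
 [0.6071 0.2092 0.1138]
 [0.6096 0.2556 0.1138]]
pred far gilt [0.60920508 0.23599298] holes [0.55331743 0.23953851] [0.49343781 0.24333729]
```

Emit:
move_arm([
  [[0,0,0,0.001,0.001,-0.03,255],[0,0,0,0,0,-0.02,255],[0,0,0,0,0,-0.01,255],[0,0,0,0,0,-0.007,255],[0,0,0,0,0,0,255]],
])

```text
time_s: 22.05
position: [0.464, 0.2462, 0.103]
tcp_rot: [1.256, 1.178, -1.256]
wrist_force: [0.2, -0.4, -2.1]
opening: 0.557
```

```bash
python3 - <<'E'
from st import *
st(); a=snap("scene","s7")
cv2.imwrite("pics/s7c.png",cv2.resize(a[150:235,300:380,::-1],None,fx=6,fy=6,interpolation=cv2.INTER_CUBIC))
E
```

```text
t 22.05 p [0.464  0.2462 0.103 ] jawyaw -93.67 x [ 0.  0. -1.] F [ 0.17 -0.35 -2.06] T [0.05 0.07 0.  ] op 0.557 q [ 0.79  0.36 -0.29  0.   -0.92  0.72]
```

View pics/s7c.png

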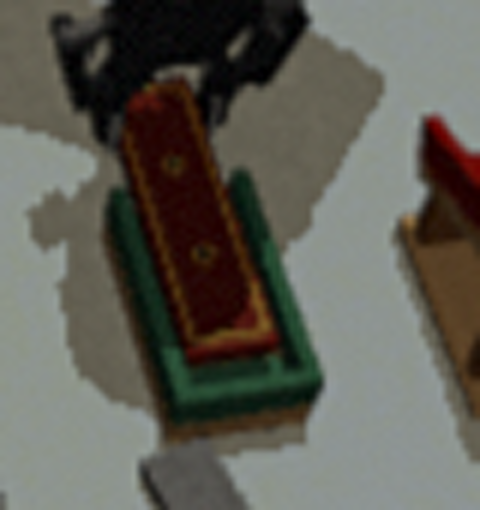

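The board hangs inside the green walls, parallel to them, with a gap on both sides. Lowering it to contact.

Emit:
move_arm([
  [[0,0,0,0,0,-0.006,255],[0,0,0,0,0,-0.002,255],[0,0,0,0,0,-0.0005,255],[0,0,0,0,0,0,255]],
])

```text
time_s: 22.6
position: [0.464, 0.2465, 0.0944]
tcp_rot: [1.256, 1.178, -1.256]
wrist_force: [-0.7, 0.0, -1.2]
opening: 0.559
```

Emit:
move_arm([
  [[0,0,0,0,0,-0.0005,255],[0,0,0,0,0,0,255]],
])

```text
time_s: 22.85
position: [0.464, 0.2465, 0.0941]
tcp_rot: [1.256, 1.178, -1.256]
wrist_force: [-1.6, 0.9, 0.6]
opening: 0.562
```

Contact is light. Opening and lifting off.

Emit:
move_arm([
  [[0,0,0,0,0,-0.0003,255],[0,0,0,0,0,0,255],[0,0,0,0,0,0,0],[0,0,0,0,0,0,0],[0,0,0,0,0,0,0],[0,0,0,0,0,0,0],[0,0,0,0,0,0.03,0],[0,0,0,-0.03,-0.02,0.05,0],[0,0,0,-0.03,-0.05,0,0],[0,0,0,0,-0.05,0,0]],
])

```text
time_s: 24.1
position: [0.4023, 0.1254, 0.1741]
tcp_rot: [1.256, 1.18, -1.253]
wrist_force: [0.8, -0.0, -0.1]
opening: 1.002
```

```bash
python3 - <<'E'
from st import *
st(); a=snap("scene","s8"); b=snap("top","t8")
cv2.imwrite("pics/s8c.png",np.hstack([cv2.resize(a[150:230,300:400,::-1],None,fx=4,fy=4),cv2.resize(b[130:210,120:220,::-1],None,fx=4,fy=4)]))
E
```

```text
t 24.1 p [0.4023 0.1254 0.1741] jawyaw -93.53 x [ 0.001  0.001 -1.   ] F [ 0.77 -0.03 -0.08] T [-0.07 -0.16 -0.01] op 1.002 q [ 0.68  0.09 -0.44 -0.   -1.04  0.83]
```

View pics/s8c.png

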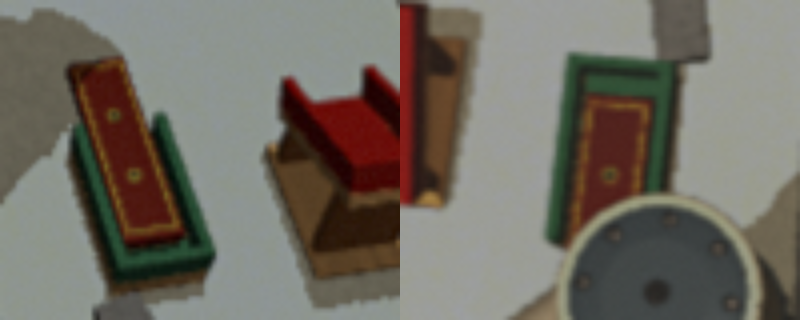

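Emit:
move_arm([
  [[0,0,-1.3,0,-0.043,0,0],[0,0,0,0.001,-0.044,0,0],[0,0,0,0,0,-0.04,0],[0,0,0,0,0,-0.03,0],[0,0,0,0,0,-0.012,0],[0,0,0,0,0,0,0]],
])

```text
time_s: 24.95
position: [0.405, 0.0396, 0.0913]
tcp_rot: [1.271, 1.167, -1.273]
wrist_force: [-0.6, 0.3, 0.4]
opening: 0.998
```

```bash
python3 - <<'E'
from st import *
st()
s=lambda u,v:((u+.5)/4+300-.5,(v+.5)/4+150-.5)
p=[onz("scene",*s(*q),.038) for q in((113,115),(135,175))];print((p[0]+p[1])/2)
E
```

```text
t 24.95 p [0.405  0.0396 0.0913] jawyaw -94.93 x [-0.001 -0.001 -1.   ] F [-0.58  0.35  0.44] T [ 0.01 -0.04  0.04] op 0.998 q [ 0.49  0.17 -0.6   0.   -0.8   1.  ]
[0.5246024  0.24154096 0.038     ]
```

Emit:
move_arm([
  [[0,0,0,-0.002,-0.001,-0.01,0],[0,0,0,0,0,-0.0045,0],[0,0,0,0,0,0,0],[0,0,0,0,0,0,255],[0,0,0,0,0,0,255],[0,0,0,0,0,0,255],[0,0,0,0,0,0,255],[0,0,0,0,0,0,255]],
], grip_force=90)

```text
time_s: 25.95
position: [0.4032, 0.0385, 0.0778]
tcp_rot: [1.273, 1.167, -1.271]
wrist_force: [-2.5, 0.3, 7.8]
opening: 0.559
```

```bash
python3 st.py
```

```text
t 25.95 p [0.4032 0.0385 0.0778] jawyaw -94.94 x [ 0.001  0.    -1.   ] F [-2.5   0.32  7.79] T [ 0.09  0.9  -0.01] op 0.559 q [ 0.49  0.19 -0.62  0.   -0.75  1.  ]
```

```bash
python3 - <<'E'
from fit import *
Rm=Rz(np.radians(-4.28))@Ry(-np.radians(24)); s=np.array([.5612,.4056,.072])
for n in(.06,.03,.01,0): print(n,(s+Rm@np.array([-.070,0,.0748+n])).round(4))
print("normal",Rm[:,2].round(4),"x",Rm[:,0].round(4))
E
```

```text
0.06 [0.4428 0.4145 0.1667]
0.03 [0.4549 0.4136 0.1393]
0.01 [0.463  0.4129 0.121 ]
0 [0.4671 0.4126 0.1119]
normal [-0.4056  0.0304  0.9135] x [ 0.911  -0.0682  0.4067]
```

Emit:
move_arm([
  [[0,0,0,0,0,0.004,255],[0,0,0,0,0,0.01,255],[0,0,0,0,0,0.04,255],[0,0,0,0,0,0.05,255],[0,0,0.66,0.006,0.05,0.03,255],[-0.6,-7.98,0,0.006,0.054,0,255],[-0.6,-7.98,0,0.006,0.054,0,255],[-0.6,-7.98,0,0.006,0.054,0,255],[0,0,0,0.006,0.054,0,255],[0,0,0,0.005,0.055,0,255],[0,0,0,0.005,0.055,0,255],[0,0,0,0,0,0,255]],
])

```text
time_s: 27.45
position: [0.4434, 0.41, 0.2108]
tcp_rot: [1.413, 0.858, -0.965]
wrist_force: [-0.2, -0.5, -2.0]
opening: 0.563
```

```bash
cat >> st.py <<'E'
E
python3 - <<'E'
from st import *
from fit import *
st(); a=snap("scene","s9"); b=snap("top","t9")
o=observe(); M=R.from_rotvec(o["tcp_rot"]).as_matrix()
Rd=Rz(np.radians(-4.28))@Ry(-np.radians(24)); 
# tool cols in board frame: x=-z, z=-y(board)
D=np.column_stack([-Rd[:,2],-np.cross(-Rd[:,1],Rd[:,2])*-1*-1,-Rd[:,1]]); D[:,1]=np.cross(D[:,2],D[:,0])
print("turn needed deg",np.degrees(R.from_matrix(D@M.T).as_rotvec()).round(2))
cv2.imwrite("pics/s9c.png",np.hstack([cv2.resize(a[110:230,310:430,::-1],None,fx=3,fy=3),cv2.resize(b[100:220,70:190,::-1],None,fx=3,fy=3)]))
E
```

```text
t 27.45 p [0.4434 0.41   0.2108] jawyaw -94.33 x [ 0.391 -0.033 -0.92 ] F [-0.19 -0.54 -1.97] T [-0.03  1.58 -0.07] op 0.563 q [ 1.16  0.28 -0.33  0.5  -0.88  0.03]
turn needed deg [ 0.2  -0.96  0.2 ]
```

View pics/s9c.png

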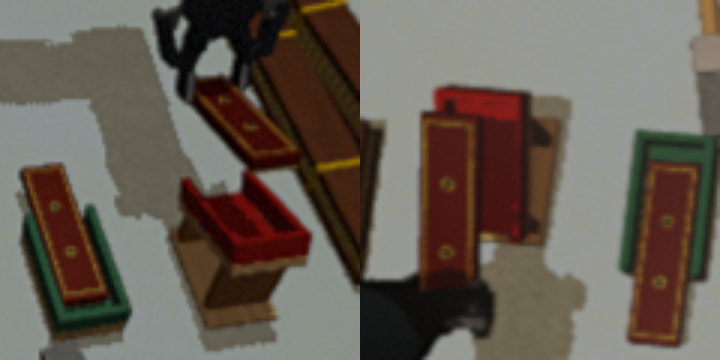

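```bash
python3 - <<'E'
from st import *
o=observe(); M=R.from_rotvec(o["tcp_rot"]).as_matrix()
bz=-M[:,0]; by=-M[:,2]; bx=np.cross(by,bz); p=o["position"]; print(bx)
for x,y in((.092,0),(.032,0),(.152,.025),(.152,-.025)):
    P=p+bx*x+by*y+bz*(-.0568); t=proj("top",P); s=proj("scene",P)
    print((x,y),"top crop",((t-[70,100])*3+1+[360,0]).round(0),"scene crop",((s-[310,110])*3+1).round(0))
E
python3 - <<'E'
import cv2
a=cv2.imread("pics/s9.png");cv2.imwrite("pics/s9d.png",cv2.resize(a[125:175,355:420],None,fx=9,fy=9,interpolation=cv2.INTER_CUBIC))
E
```

```text
[ 0.91745967 -0.06992525  0.3916353 ]
(0.092, 0) top crop [450. 184.] scene crop [247. 127.]
(0.032, 0) top crop [449. 253.] scene crop [222. 101.]
(0.152, 0.025) top crop [422. 111.] scene crop [299. 152.]
(0.152, -0.025) top crop [480. 117.] scene crop [248. 159.]
```

View pics/s9d.png

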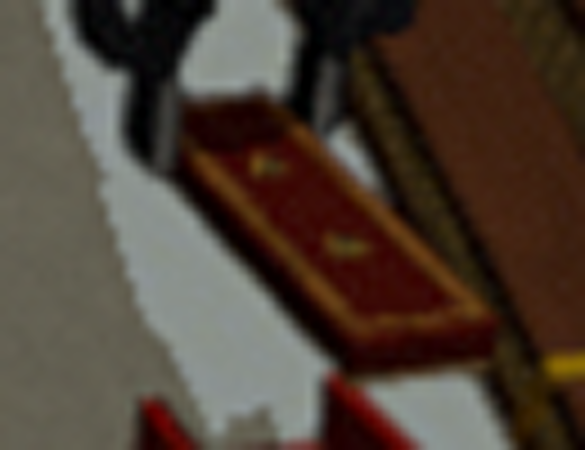

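Emit:
move_arm([
  [[0.2,-0.96,0.2,0,0.001,-0.02,255],[0,0,0,0,0.001,-0.02,255],[0,0,0,0,0,0,255],[0,0,0,0,0,0,255]],
])

```text
time_s: 28.05
position: [0.4437, 0.4082, 0.1724]
tcp_rot: [1.423, 0.848, -0.95]
wrist_force: [0.1, -0.9, -1.3]
opening: 0.557
```

```bash
cat > sl.py <<'E'
from st import *
from fit import *
def sl():
    st(); o=observe(); M=R.from_rotvec(o["tcp_rot"]).as_matrix()
    Rd=Rz(np.radians(-4.28))@Ry(-np.radians(24)); D=np.column_stack([-Rd[:,2],0*Rd[:,0],-Rd[:,1]]); D[:,1]=np.cross(D[:,2],D[:,0])
    print("turn needed deg",np.degrees(R.from_matrix(D@M.T).as_rotvec()).round(2))
    seat=np.array([.5612,.4041,.072]); print("TCP in slope frame minus target(-.07,0,.0748)",(Rd.T@(o["position"]-seat)-[-.07,0,.0748]).round(4))
    bz=-M[:,0]; by=-M[:,2]; bx=np.cross(by,bz); 
    print("to target world", (seat+Rd@np.array([-.07,0,.0748])-o["position"]).round(4))
sl()
E
python3 sl.py
```

```text
t 28.05 p [0.4437 0.4082 0.1724] jawyaw -94.29 x [ 0.407 -0.028 -0.913] F [ 0.11 -0.93 -1.29] T [ 0.11  1.53 -0.  ] op 0.557 q [ 1.15  0.31 -0.43  0.58 -0.77 -0.07]
turn needed deg [-0.13  0.1   0.01]
TCP in slope frame minus target(-.07,0,.0748) [ 0.0036 -0.0046  0.0647]
to target world [ 0.0234  0.0029 -0.0606]
```

Emit:
move_arm([
  [[0,0,0,0.0003,0.0046,0,255],[0,0,0,0.006,-0.0004,-0.0137,255],[0,0,0,0.006,-0.0004,-0.0137,255],[0,0,0,0,0,0,255],[0,0,0,0,0,0,255]],
])

```text
time_s: 28.68
position: [0.4559, 0.4122, 0.1435]
tcp_rot: [1.421, 0.848, -0.951]
wrist_force: [0.9, 0.4, -1.5]
opening: 0.553
```

```bash
python3 - <<'E'
from sl import *
a=snap("scene","s10"); b=snap("top","t10")
cv2.imwrite("pics/s10c.png",np.hstack([cv2.resize(a[135:215,355:425,::-1],None,fx=6,fy=6,interpolation=cv2.INTER_CUBIC),cv2.resize(b[115:195,75:135,::-1],None,fx=6,fy=6,interpolation=cv2.INTER_CUBIC)]))
E
```

```text
t 28.675 p [0.4559 0.4122 0.1435] jawyaw -94.27 x [ 0.406 -0.03  -0.913] F [ 0.88  0.4  -1.46] T [0.14 1.56 0.04] op 0.553 q [ 1.13  0.36 -0.45  0.63 -0.7  -0.11]
turn needed deg [-0.04  0.04 -0.01]
TCP in slope frame minus target(-.07,0,.0748) [0.0026 0.0002 0.0335]
to target world [ 0.0112 -0.001  -0.0317]
```

View pics/s10c.png

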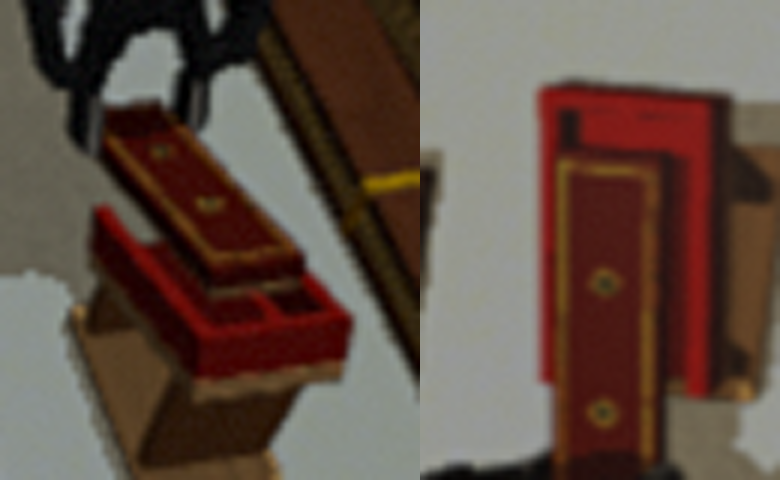

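```bash
python3 - <<'E'
from fit import *
Rd=Rz(np.radians(-4.28))@Ry(-np.radians(24)); s=np.array([.5612,.4051,.072])
for x in(.0246,-.0354):
  for y in (0,.01):
    P=s+Rd@np.array([x,y,.0515]); t=proj("top",P); c=proj("scene",P)
    print(x,y,"top",((t-[75,115]+.5)*6-.5+[420,0]).round(0),"scene",((c-[355,135]+.5)*6-.5).round(0))
E
```

```text
0.0246 0 top [606. 284.] scene [211. 203.]
0.0246 0.01 top [584. 282.] scene [230. 201.]
-0.0354 0 top [605. 413.] scene [164. 150.]
-0.0354 0.01 top [583. 411.] scene [182. 148.]
```

The board hangs centred over the red channel: in both views the holes are within about 1 mm of the channel's centre line. Lowering it square to the floor.

Emit:
move_arm([
  [[0,0,0,0.004,-0.0003,-0.0091,255],[0,0,0,0.004,-0.0003,-0.0091,255],[0,0,0,0.0024,-0.0002,-0.0055,255],[0,0,0,0,0,0,255]],
])

```text
time_s: 29.28
position: [0.4662, 0.411, 0.1192]
tcp_rot: [1.42, 0.848, -0.952]
wrist_force: [-0.4, 0.3, -1.4]
opening: 0.557
```

```bash
python3 sl.py
```

```text
t 29.275 p [0.4662 0.411  0.1192] jawyaw -94.29 x [ 0.406 -0.031 -0.913] F [-0.42  0.28 -1.39] T [0.07 1.56 0.04] op 0.557 q [ 1.1   0.4  -0.48  0.68 -0.64 -0.14]
turn needed deg [0.01 0.01 0.01]
TCP in slope frame minus target(-.07,0,.0748) [ 0.0022 -0.0002  0.0071]
to target world [ 0.0009  0.0001 -0.0073]
```

Emit:
move_arm([
  [[0,0,0,0.0016,-0.0001,-0.0037,255],[0,0,0,0.0008,0,-0.0018,255],[0,0,0,0,0,0,255]],
])

```text
time_s: 29.65
position: [0.4685, 0.4114, 0.1145]
tcp_rot: [1.421, 0.849, -0.951]
wrist_force: [-0.2, 0.5, -1.9]
opening: 0.56
```

Emit:
move_arm([
  [[0,0,0,0.0004,0,-0.0009,255],[0,0,0,0,0,0,255]],
])

```text
time_s: 29.9
position: [0.4689, 0.4114, 0.1137]
tcp_rot: [1.421, 0.849, -0.951]
wrist_force: [-0.3, 0.1, -1.8]
opening: 0.559
```

Emit:
move_arm([
  [[0,0,0,0.0004,0,-0.0009,255],[0,0,0,0,0,0,255]],
])

```text
time_s: 30.15
position: [0.4693, 0.4115, 0.1129]
tcp_rot: [1.421, 0.849, -0.95]
wrist_force: [-1.5, -0.2, -0.8]
opening: 0.56
```

Emit:
move_arm([
  [[0,0,0,0.0002,0,-0.0005,255],[0,0,0,0,0,0,255]],
])

```text
time_s: 30.4
position: [0.4693, 0.4115, 0.1127]
tcp_rot: [1.421, 0.849, -0.95]
wrist_force: [-5.3, -1.0, 2.6]
opening: 0.556
```

```bash
python3 - <<'E'
from sl import *
a=snap("scene","s11"); b=snap("top","t11")
cv2.imwrite("pics/s11c.png",np.hstack([cv2.resize(a[135:215,355:425,::-1],None,fx=6,fy=6,interpolation=cv2.INTER_CUBIC),cv2.resize(b[115:195,75:135,::-1],None,fx=6,fy=6,interpolation=cv2.INTER_CUBIC)]))
E
```

```text
t 30.4 p [0.4693 0.4115 0.1127] jawyaw -94.25 x [ 0.407 -0.029 -0.913] F [-5.33 -1.04  2.58] T [-0.22  2.29 -0.19] op 0.556 q [ 1.09  0.41 -0.48  0.7  -0.62 -0.16]
turn needed deg [-0.09  0.07 -0.03]
TCP in slope frame minus target(-.07,0,.0748) [ 0.0023  0.0006 -0.0002]
to target world [-0.0022 -0.0004 -0.0008]
```

View pics/s11c.png

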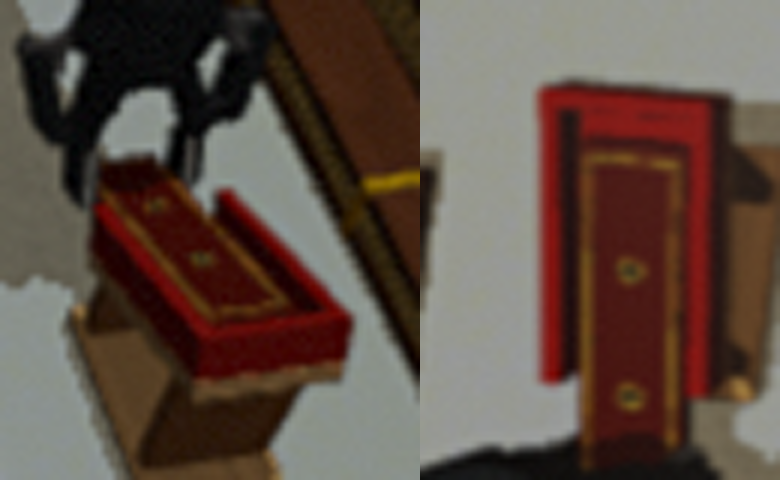

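The board rests flat on the red floor between the walls, within 0.2 mm of the expected height. Letting go and backing off square to the floor.

Emit:
move_arm([
  [[0,0,0,0,0,0,0],[0,0,0,0,0,0,0],[0,0,0,0,0,0,0],[0,0,0,0,0,0,0],[0,0,0,-0.008,0.0006,0.018,0],[0,0,0,-0.016,0.0012,0.036,0],[0,0,0,-0.02,0.001,0.045,0],[0,0,0,-0.03,-0.04,0.02,0],[0,0,0,-0.03,-0.05,0,0],[0,0,0,0,-0.05,0,0],[0,0,0,0,-0.05,0,0],[0,0,0,0,0,0,0]],
])

```text
time_s: 32.0
position: [0.3649, 0.2212, 0.2312]
tcp_rot: [1.423, 0.848, -0.953]
wrist_force: [-0.0, 0.2, -0.1]
opening: 1.003
```

```bash
python3 - <<'E'
from sl import *
a=snap("scene","s12"); b=snap("top","t12")
cv2.imwrite("pics/s12c.png",np.hstack([cv2.resize(a[135:235,305:425,::-1],None,fx=3.3,fy=3.3,interpolation=cv2.INTER_CUBIC),cv2.resize(b[115:215,75:195,::-1],None,fx=3.3,fy=3.3,interpolation=cv2.INTER_CUBIC)]))
E
```

```text
t 32.0 p [0.3649 0.2212 0.2312] jawyaw -94.4 x [ 0.406 -0.029 -0.913] F [-0.05  0.15 -0.07] T [0.16 1.2  0.02] op 1.003 q [ 1.16 -0.12 -0.74  0.52 -0.87  0.01]
turn needed deg [-0.11  0.03  0.12]
TCP in slope frame minus target(-.07,0,.0748) [-0.0316 -0.197   0.1447]
to target world [ 0.1022  0.1899 -0.1193]
```

View pics/s12c.png

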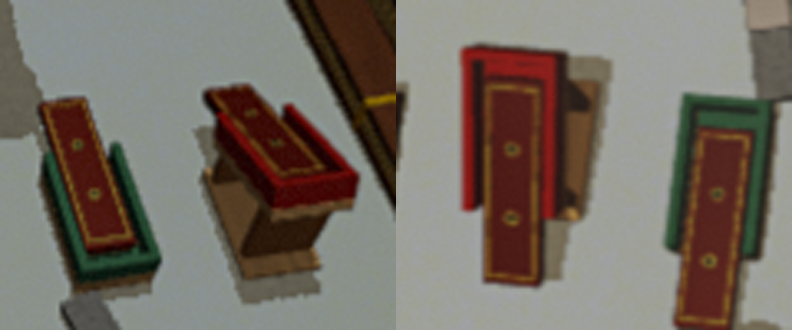

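View pics/s12.png

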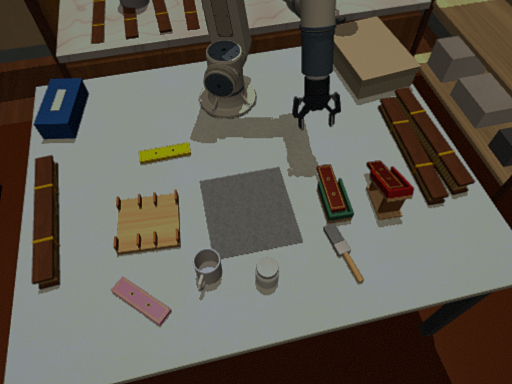

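Emit:
move_arm([
  [[0,0,0,0,0,0,0],[0,0,0,0,0,0,0],[0,0,0,0,0,0,0],[0,0,0,0,0,0,0],[0,0,0,0,0,0,0],[0,0,0,0,0,0,0],[0,0,0,0,0,0,0],[0,0,0,0,0,0,0]],
])

```text
time_s: 33.1
position: [0.3655, 0.2242, 0.2313]
tcp_rot: [1.421, 0.849, -0.951]
wrist_force: [0.5, -0.3, -0.6]
opening: 1.006
```

```bash
python3 - <<'E'
from fit import *
b=snap("scene","s13").astype(int); a=cv2.imread("pics/s12.png")[:,:,::-1].astype(int); z=cv2.imread("pics/scene0.png")[:,:,::-1].astype(int)
print("slope diff",abs(a-b)[155:220,360:415].mean(),abs(a-b)[155:220,360:415].max(), "noise elsewhere",abs(a-b)[240:300,180:370].mean())
print("jar/mug/brush vs start",abs(b-z)[225:300,185:370].mean(),abs(b-z)[225:300,185:370].max())
Rd=Rz(np.radians(-4.28))@Ry(-np.radians(24)); s=np.array([.5612,.4051,.072])
n=s+Rd@[0,0,.018]
nz=Rd[:,2]
def pl(v,u,w): 
    o,d=ray(v,u,w); return Rd.T@(o+d*((n-o)@nz)/(d@nz)-s)
c=lambda u,v:((u-396+.5)/3.3+75-.5,(v+.5)/3.3+115-.5)
print("red centre in slope frame",((pl("top",*c(512,149))+pl("top",*c(510,217)))/2).round(4))
c2=lambda u,v:((u+.5)/3.3+305-.5,(v+.5)/3.3+135-.5)
print("scene",((pl("scene",*c2(251,113))+pl("scene",*c2(277,143)))/2).round(4))
E
```

```text
slope diff 1.4576223776223776 13 noise elsewhere 0.9141520467836257
jar/mug/brush vs start 2.445933933933934 7
red centre in slope frame [-0.0053  0.0009  0.018 ]
scene [-0.005  -0.0004  0.018 ]
```

```bash
python3 - <<'E'
import cv2,numpy as np
f=lambda n,y,x:cv2.imread(f"pics/{n}.png",0)[y:y+64,x:x+60].astype(np.float32)
print(cv2.phaseCorrelate(f("s12",158,358),f("s13",158,358)))
for nm,y,x in(("mug",235,185),("jar",240,240),("brush",222,315)): print(nm,cv2.phaseCorrelate(f("scene0",y,x),f("s13",y,x)))
from bench import close_job
print(close_job())
E
```

```text
((0.0178722870684922, 0.003212086011814108), 1.0140607309838137)
mug ((-0.015250774245529897, 0.0011949905919266257), 1.0162624143064023)
jar ((-0.009085050786843851, -0.01615375359818927), 0.9950198454161485)
brush ((-0.07475720154478793, -0.0158748195995031), 0.9861524231731892)
the job is handed in; nothing more can be done
None
```

The job is handed in at about 33 s of the 72 s allowed, with the rougher board in the red cradle and the smoother one in the green cradle.

**Felt test:** I drew both boards about 125 mm across the felt, pressing with roughly 6–7 N, and left both flat and let go before going on. The board from the bay nearer the felt read about 0.79. The other read about 0.36, which is above the stated 0.18–0.26. I put that down to a bias of about a newton in the force reading; the gap between the two left no doubt which was rougher.

**Red cradle (rougher board):** It lies flat between the walls, its centre about 5 mm out from the seat and within 1 mm of the middle. Pictures taken 1 s apart after letting go show no sliding (0.02 px).

**Green cradle (smoother board):** It lies flat between the walls, its centre about 8 mm out from the seat. The near end stands out over the open end, as it does in the red cradle.

**Other things:** The mug, jar and brush have not moved since the first picture (under 0.1 px), and the pink and yellow look-alikes were not touched. The gripper is open and clear of everything. The largest wrist force I read was about 11 N.

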